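# Unlock the desktop chest and open its drawer

### The job

Take the steel key from the desk tidy, push it gently fully home in the lock on top of the little wooden chest, feeling for the keyhole because the lock sits loosely in the top, and turn it a quarter turn clockwise until the hidden bolt lets the drawer spring ajar. Leave the key in the lock and pull the drawer well open by its steel bar, at least 7 cm, without forcing anything or disturbing the rest of the desk.

Things in the scene. Friction and masses are not known exactly. Their poses are not given: they have to be found in the camera images.
- key: loose steel safe key, 60 g, standing in the tidy's slot, its collar on the tidy's top. Origin on its axis at the underside of the collar (15 mm across, 4 mm high), the face that seats on the lock plate; z points up to the bow. Works either way round (half turn). It turns in the lock only within 3 mm of home; once turned it cannot be drawn out. No more than 40 N between key and chest
- key_bow (a point): middle of the key's upright ring bow, 22.5 mm above the key's origin: 33 mm wide along the key's x, 8.6 mm thick along its y (pinch it across this), from 4 to 41 mm above the origin, so fingertips must stay 4 mm above the origin to clear the collar
- key_tip (a point): lower end of the key, 27 mm below its origin. The double bit, 24 mm along the key's x and 6 mm along its y, reaches from here 12 mm up; above it a shank 6 mm in diameter
- tidy: fixed wooden desk tidy, 60 mm (x) by 122 mm (y), origin under its middle; the end at +y is a block 40 mm high with the key's slot (along the tidy's x, 1.5 mm play a side, 33 mm deep) centred at [0, 0.030, 0.040] in its frame; the end at -y is a tray 30 mm high with an eraser in it
- chest: fixed one-drawer dark wooden chest, 190 mm deep (x), 192 mm wide (y), 95 mm high, origin under its middle; its front, with the drawer and its bar, faces its own -x
- chest_keyhole (a point): nominal keyhole centre on the face of the 68 mm square steel lock plate, 98 mm above the desk. The lock floats in an oversize cut-out: the true keyhole lies up to 3.5 mm off along the chest's x and 4.5 mm along its y, skewed up to 0.04 rad, same height; find it by feel. It is a slot, 25.8 mm along the chest's x, 8.4 mm along its y (0.9 and 1.2 mm play a side), square-edged, 12 mm deep
- chest_rotor (a point): 33 mm below the nominal keyhole, foot of the rotor under the plate that takes the bit. Home is when the collar rests on the plate (key's origin at the height of chest_keyhole). Then the key turns clockwise seen from above against some 0.1 N m; the bolt lets go somewhere between 0.2 and 1.25 rad, the rotor stops at 1.5 rad and stays where it is left
- chest_drawer (a joint): how far the drawer is out, m: 0 shut (a locked drawer has up to 0.010 of play), at most 0.10. Locked by the bolt at first; when the bolt is drawn a spring pushes it out to about 0.025, and it stays where it is left beyond that; some 3 to 6 N pull it on
- chest_pull (a point): middle of the drawer's steel bar handle: bar 10 mm thick, along the chest's y, straight for 68 mm, 36 mm in front of the drawer front (31 mm clear behind it), 64 mm above the desk, 31 mm below the chest's top, whose edge lies 34 mm behind the bar when shut; moves with the drawer towards the chest's -x. 60 mm of clear air below the bar
- ink_bottle: square blue ink bottle with a black cap, 48 by 48 by 60 mm, loose, standing at the right of the tidy; leave it alone. Origin under its middle
- glue_stick: yellow glue stick, 25 mm in diameter, 91 mm high, loose, standing at the right of the tidy; leave it alone. Origin under its middle

How it is judged:
On the way, in this order (a step that is already met when the one before it is completed fails the run):
1. the key is fully home in the lock, collar within 3 mm of the plate, upright (z of key in the frame of chest_keyhole between -0.004 and 0.003 m and horizontal distance between key and chest_keyhole below 0.01 m and angle between key's own z axis and vertical below 0.15 rad), for 0.05 s.
2. the key, still home, is turned and the bolt lets the drawer spring ajar (value of joint chest_drawer above 0.018 m and z of key in the frame of chest_keyhole below 0.004 m and horizontal distance between key and chest_keyhole below 0.01 m), for 0.1 s.
At the end, for the whole second after the job is handed in: the drawer stands at least 65 mm out and at rest, and the key stands in the lock with its collar within 4 mm of the plate (value of joint chest_drawer above 0.065 m and z of key in the frame of chest_keyhole between -0.004 and 0.004 m and horizontal distance between key and chest_keyhole below 0.01 m and linear speed of key below 0.02 m/s and not (velocity of joint chest_drawer above 0.01 m/s) and velocity of joint chest_drawer above -0.01 m/s); the robot touches nothing.
It fails at once if the key and the chest with its lock press on each other with more than 40 N (contact force between key and chest above 40 N).
It fails at once if the ink bottle or the glue stick is shifted by more than 20 mm (distance of any of ink_bottle, glue_stick from where it was at the start of the episode above 0.02 m).
It also fails if it takes over 72 s, if anything falls off the work surface, if the arm or the gripper's body presses on something with over 40 N, if the wrist force passes 120 N, or if a joint passes its speed limit or range.

### The arm

A 7-joint arm with a two-finger parallel gripper is mounted at the origin on the work surface; the furniture and walls round the work are solid. World frame = base frame: x ahead of the robot, y to its left, z up, the work surface at z = 0. Lengths are in m, angles in rad, forces in N, time in s.
With the tool pointing down it reaches from about 0.425 to 0.825 m from the base axis. Payload 3.6 kg.
Tool frame: the origin (TCP) lies at the very end of the fingers, on their centre line; the grasp point (between the pads) lies 19 mm behind it (grasp_offset is the distance from the TCP to the grasp point, in m); z points along the fingers, y is the line along which they close (so a half turn about z gives the same grasp; the last joint's range is limited). The gripper opens to 85 mm and grips with 20 to 120 N. Pads are 22 mm wide; open, the fingers measure 114 mm over their backs; the gripper's body (76 mm by 85 mm) begins 54 mm behind the grasp point. The pads swing forward as they close: fully open they stand 13 mm farther back than shut.
Start: joints at [1.27, 0.615, -0.013, 1.423, 0.008, 1.103, -0.04], TCP at [0.176, -0.626, 0.231] pointing down, gripper open.
Joint ranges: [-3.12, 3.12], [-0.3, 2.06], [-1.34, 1.32], [0.26, 2.42], [-1.36, 4.5], [0.01, 1.98], [-2.84, 2.84]. Speed limits (rad/s): [2.79, 2.79, 3.14, 3.14, 3.14, 3.14, 3.14].

### API

Orientations are given as a rotation vector (axis times angle).
In Python, from bench import * gives the robot as it stands.
- The arm moves only by the tool move_arm, never from a script. Its argument "motion" is a list of rows, each a list of 7 numbers: the shift along the tool's x, y, z in cm, then the turn, a rotation vector about the tool's x, y, z in degrees, then the closure, from -1 (fully open) to 1 (shut), so that 0 is half open. In form: [[tx, ty, tz, ax, ay, az, hand], ...]. A call has exactly 8 rows; each row is the pose to reach, as a shift and turn from the pose commanded when the call began, along the tool's axes at that moment; what a row does not reach only later rows make up. A row lasts 1/8 s, in which the tool goes at most 62.5 mm and 10.7 degrees, less where a joint would pass 70% of its speed; a pose out of reach is approached as far as the arm can. A call with a gripper value outside its range is refused whole. The fingers move at their own pace and stop on an object; the grip force is fixed at half the most. Time passes only in rows, so rows that repeat a pose let the fingers close, or fill a call up. It gives the time, the measured TCP pose, the force, the opening and the grip force at its end, in the units of the state.
- get_obs(): the state, without advancing time (a new reading comes with each control period).
- camera(name): name is "scene" or "top" or "wrist"; returns a dict with "img" (480x640x3 uint8, red, green, blue), "K" (3x3 intrinsics, pixels), "R" (3x3) and "t" (3): a world point X has camera coordinates R X + t. Camera axes: x right, y down, z forward; pixel columns grow to the right and rows downward; lengths in m; the calibration is good to about 2 mm. A picture is of the moment at which its call begins. There is no depth.
- hand_in(): hands the job in; it is judged then, once.
Trained networks look in a picture, given as the dict that the camera call returned (one of the last four; its "shot" number tells which), for a name from the list of things; names that differ only in an ending like _2 or _b are one class to them, and where a whole thing is asked for, a point or a joint stands for the part that bears it (a point fixed in the world has none). Each returns a list of dicts, best first, with "p" (0 to 1); they miss things now and then, are a little off and sometimes report something else, mostly with a low value. They report only what shows in the picture. A call takes as long as a camera call.
- outline_of(picture, name): "pixels" (480x640 bool, what is visible of it) and "centre" ([column, row] in pixels, amid what is visible of it).
The state is a dict: "clock": time; "qpos": joint angles; "joint_vel": joint speeds; "joint_efforts": joint torques, N m; "eef_pos": TCP position; "tcp_rot": TCP orientation; "force": force on the tool from outside, world axes, zero at the start; "ft_torque": the same for the moment, N m; "finger_gap": finger opening in m; "grasp_force": force on a finger pad.
Only numpy, scipy, OpenCV 4.12 (cv2) and the standard library are available. Lean on these libraries where they do the work, as an engineer would, in place of code of your own. Each camera call takes 0.05 s, during which the arm holds its last target. There are 200 camera calls.

## Working session

There is one attempt and no reset: what is moved stays moved. The work goes in short steps, Python scripts to look and compute and a tool call to move; the robot and the scene stay as the last step left them, time stands still between calls to the robot, and variables do not carry over. Pictures are saved under pics/ and viewed, at most 12 in all, crops included, and the job is handed in when it is done.

Besides the shell and the picture viewer there is one more tool, called after "Request:" as name(argument=value, ...), one argument or row to a line, values as JSON. move_arm: Moves the arm, as the interface text tells. Its arguments: {"type":"object","properties":{"motion":{"type":"array"}},"required":["motion"]}

```bash
mkdir -p pics; ls; python3 - <<'E'
from bench import *
import cv2,numpy as np
o=get_obs();print(o)
ims=[]
for n in["scene","top"]:
    c=camera(n);ims.append(c["img"]);print(n,c["K"].tolist(),c["R"].tolist(),c["t"].tolist())
    for t in["key","tidy","chest","chest_pull","ink_bottle","glue_stick"]:
        r=outline_of(c,t)
        for d in r[:2]:
            m=d["pixels"];ys,xs=np.where(m);print(t,round(d["p"],2),d["centre"],xs.min(),xs.max(),ys.min(),ys.max(),cv2.minAreaRect(np.c_[xs,ys].astype(np.float32)))
    cv2.imwrite(f"pics/{n}.png",c["img"][...,::-1])
E
```

```text
pics
{'clock': 0.0, 'qpos': array([ 1.26950617,  0.61590105, -0.01263528,  1.42492308,  0.00811793,
        1.10336991, -0.04037813]), 'joint_vel': array([ 0.00089957,  0.00062991, -0.00163962, -0.0002876 , -0.00010846,
       -0.00108444, -0.00044353]), 'joint_efforts': array([ 5.57049934e-04, -4.69211555e+01,  2.58713895e-01, -1.71030575e+01,
        9.82916972e-03,  9.54753952e-03, -2.97941494e-05]), 'eef_pos': array([ 0.17618041, -0.62487199,  0.23014186]), 'tcp_rot': array([-3.10946543e+00, -4.30111639e-01,  6.13131187e-04]), 'force': array([-0.77217366, -1.35450369, -0.08740841]), 'ft_torque': array([-0.01666006,  0.00429298, -0.03172501]), 'grasp_force': 0.0, 'finger_gap': 0.08522533768921439}
scene [[527.5017525771603, 0.0, 320.9993706741779], [0.0, 527.5017525771603, 236.94843478173883], [0.0, 0.0, 1.0]] [[-0.5042540869584856, -0.8635118828374921, -0.008662793089611109], [-0.5785584335932861, 0.3452667105608637, -0.7389594288569328], [0.6410912218270871, -0.3676113800971484, -0.6736942322146765]] [0.15641074239342476, 0.3976497278775762, 0.6926895239675566]
key 0.46 [389.0, 
[... 1855 characters left out ...]
179 292 ((203.29229736328125, 235.9071502685547), (130.73690795898438, 105.3523178100586), 6.556946277618408)
chest_pull 0.58 [251.1, 243.3] 239 270 197 290 ((255.40771484375, 244.73849487304688), (24.80694580078125, 93.89427947998047), 7.125016689300537)
ink_bottle 0.6 [477.4, 210.6] 463 495 195 225 ((479.2007141113281, 209.427001953125), (26.057907104492188, 28.279237747192383), 70.01689910888672)
ink_bottle 0.17 [197.3, 236.7] 134 269 179 291 ((203.29208374023438, 236.07919311523438), (130.5488739013672, 103.98138427734375), 5.710593223571777)
glue_stick 0.86 [497.2, 241.3] 486 510 232 251 ((497.800048828125, 241.60003662109375), (14.310833930969238, 25.93838882446289), 63.43495178222656)
```

View pics/top.png

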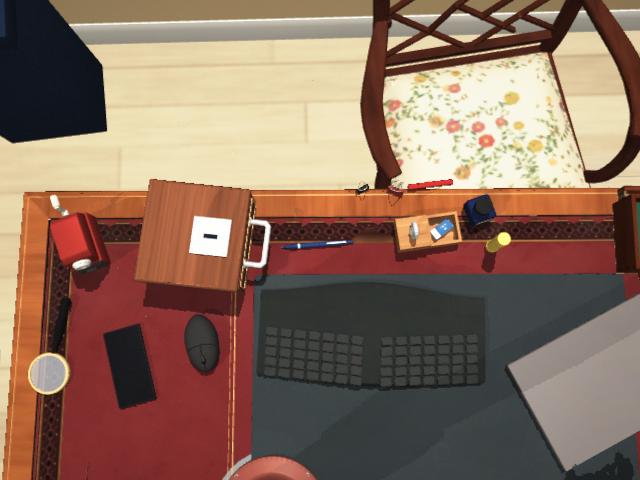

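View pics/scene.png

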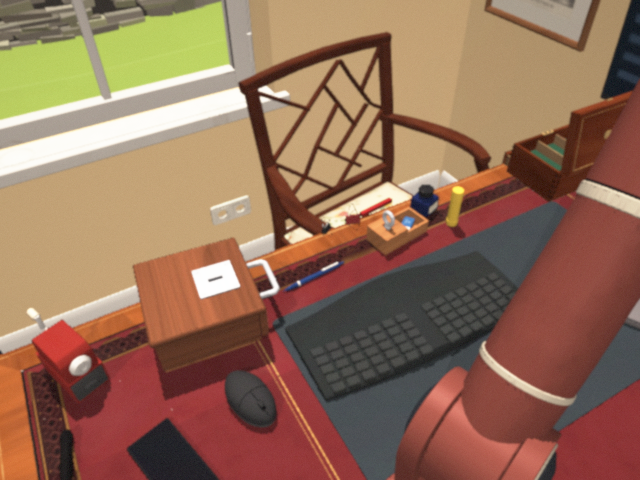

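The top picture shows the chest at (200,235) with its white plate and dark keyhole at (210,237), and the bar at (262,243) facing image right, which is world -y. The tidy is at (427,232) with the key at (413,230). The bottle (480,209) and the glue stick (498,242) stand to its right.

```bash
cat > h.py <<'E'
from bench import *
import cv2,numpy as np
from scipy.spatial.transform import Rotation as Ro
from scipy.optimize import minimize
def ray(c,uv,z):
    uv=np.atleast_2d(uv);d=np.c_[uv,np.ones(len(uv))]@np.linalg.inv(c["K"]).T@c["R"]
    o=-c["R"].T@c["t"];return o+d*((z-o[2])/d[:,2])[:,None]
def proj(c,X):
    p=(np.atleast_2d(X)@c["R"].T+c["t"])@c["K"].T;return p[:,:2]/p[:,2:]
def tri(cs,uvs):
    A=[];b=[]
    for c,uv in zip(cs,uvs):
        d=c["R"].T@np.linalg.inv(c["K"])@np.r_[uv,1];d/=np.linalg.norm(d);P=np.eye(3)-np.outer(d,d)
        A.append(P);b.append(P@(-c["R"].T@c["t"]))
    return np.linalg.lstsq(np.vstack(A),np.hstack(b),rcond=None)[0]
def rectline(q):
    # world corners (4,3) -> centre, yaw of edge, sides
    e=q[1]-q[0];f=q[2]-q[1]
    return q.mean(0),np.degrees(np.arctan2(e[1],e[0])),np.linalg.norm(e),np.linalg.norm(f)
def white(c,lo,box=None,thr=170):
    m=(c["img"].min(2)>thr).astype(np.uint8)
    if box: k=np.zeros_like(m);k[box[1]:box[3],box[0]:box[2]]=1;m*=k
    n,l,s,ce=cv2.connectedComponentsWithStats(m)
    i=1+np.argmax(s[1:,4]);return l==i
def fit(masks,pts,x0):
    # silhouettes of convex hull of pts(x) in several cameras
    def f(x):
        s=0
        R=np.array([[np.cos(x[2]),-np.sin(x[2])],[np.sin(x[2]),np.cos(x[2])]])
        P=pts.copy();P[:,:2]=P[:,:2]@R.T+x[:2]
        for c,m in masks:
            k=np.zeros((480,640),np.uint8);h=cv2.convexHull(proj(c,P).astype(np.float32))
            cv2.fillConvexPoly(k,np.round(h*16).astype(np.int32),1,shift=4)
            s+=(k!=m).sum()/m.sum()
        return s
    S=np.array([x0]+[np.array(x0)+d for d in np.diag([.02,.02,.1])])
    r=minimize(f,x0,method="Nelder-Mead",options=dict(initial_simplex=S,xatol=1e-5,fatol=1e-5));return r.x,r.fun
def box(lx,ly,z0,z1):
    return np.array([[a*lx/2,b*ly/2,z] for a in(-1,1) for b in(-1,1) for z in(z0,z1)])
E
python3 - <<'E'
from h import *
t=camera("top");s=camera("scene")
for c,b in((t,(180,205,235,265)),(s,(185,250,245,310))):
    w=white(c,0,b);ys,xs=np.where(w);q=cv2.boxPoints(cv2.minAreaRect(np.c_[xs,ys].astype(np.float32)))
    h=(c["img"].max(2)<90)&cv2.morphologyEx(w.astype(np.uint8),cv2.MORPH_CLOSE,np.ones((9,9))).astype(bool)
    yy,xx=np.where(h);P=ray(c,np.c_[xx,yy],.098);u=np.linalg.svd(P[:,:2]-P[:,:2].mean(0))[2][0]
    print("plate",ray(c,[np.mean(q,0)],.098),"hole",len(xx),P.mean(0),np.degrees(np.arctan2(u[1],u[0])))
    hull=cv2.convexHull(np.c_[xs,ys].astype(np.int32));ap=cv2.approxPolyDP(hull,4,True)[:,0]
    print(ray(c,ap,.098).round(4).tolist())
P=box(.06,.122,0,.03);P=np.vstack([P,box(.06,.06,0,.04)+[0,.031,0]])
ms=[];cm=[]
for c in(t,s):
    ms.append((c,outline_of(c,"tidy")[0]["pixels"]|outline_of(c,"key")[0]["pixels"]))
    m=outline_of(c,"chest")[0]["pixels"].copy();m&=~outline_of(c,"chest_pull")[0]["pixels"];cm.append((c,m))
g=ray(t,[[429,232]],.03)[0]
print(g)
for a in(0,-.15,.15): print("tidy",fit(ms,P,[g[0],g[1],a]))
g=ray(t,[[200,235]],.06)[0]
for a in(1.45,1.6): print("chest",fit(cm,box(.19,.192,0,.095),[g[0],g[1],a]))
k=[outline_of(c,"key")[0]["centre"] for c in(t,s)];print("key",tri([t,s],k))
print("pull",ray(t,[outline_of(t,"chest_pull")[0]["centre"]],.064))
E
```

```text
plate [[0.50094555 0.10034019 0.098     ]] hole 41 [0.50137727 0.10034284 0.098     ] -97.53032799880215
[[0.5293, 0.062, 0.098], [0.4634, 0.0728, 0.098], [0.4725, 0.138, 0.098], [0.5386, 0.1295, 0.098]]
plate [[0.4984073  0.10039966 0.098     ]] hole 0 [nan nan nan] 0.0
[[0.4612, 0.0721, 0.098], [0.4687, 0.1374, 0.098], [0.5359, 0.1286, 0.098], [0.528, 0.0621, 0.098]]
[ 0.5092939  -0.30791981  0.03      ]
tidy (array([ 0.51347765, -0.30538066,  0.1201538 ]), np.float64(0.196483875100296))
tidy (array([ 0.51324416, -0.30443461,  0.11597947]), np.float64(0.19734395965235216))
tidy (array([ 0.5133801 , -0.30541071,  0.08847022]), np.float64(0.198226969004322))
chest (array([0.51010576, 0.13385355, 1.44799198]), np.float64(0.22029815898308366))
chest (array([0.5102592 , 0.13359603, 1.43162276]), np.float64(0.22055244339322516))
key [ 0.50583938 -0.27056696  0.06960619]
pull [[0.49308733 0.03350744 0.064     ]]<stdin>:6: RuntimeWarning: Mean of empty slice.
  ret = um.true_divide(
<stdin>:7: RuntimeWarning: Mean of empty slice.
```

```bash
cat >> h.py <<'E'
def go(p,yaw):
    """tool-frame shift cm and turn deg to TCP position p, tool x axis at yaw deg, pointing down"""
    o=get_obs();R=Ro.from_rotvec(o["tcp_rot"]);T=Ro.from_euler("z",yaw,degrees=True)*Ro.from_euler("x",180,degrees=True)
    print("go",(R.inv().apply(np.array(p)-o["eef_pos"])*100).round(2),(R.inv()*T).as_rotvec(degrees=True).round(1),"q7",o["qpos"][6].round(2))
E
python3 - <<'E'
from h import *
go([.507,-.275,.2],6)
E
```

```text
go [ 41.34 -24.77   3.13] [-0.  -0.   9.7] q7 -0.04
```

Request:
move_arm(
  motion=[
    [4,-2.4,0.4,0,0,1.2,0],
    [9,-5.4,0.8,0,0,2.4,0],
    [14.5,-8.7,1.2,0,0,3.6,0],
    [20,-12,1.6,0,0,4.8,0],
    [25.5,-15.3,2,0,0,6,0],
    [31,-18.6,2.4,0,0,7.2,0],
    [36.5,-21.9,2.8,0,0,8.5,0],
    [41.3,-24.8,3.1,0,0,9.7,0],
  ],
)

```text
clock: 2.35
eef_pos: [0.5063, -0.2752, 0.2007]
tcp_rot: [3.137, 0.164, 0.001]
force: [0.2, -0.1, 0.0]
finger_gap: 0.0427
grasp_force: 0.0
```

```bash
python3 - <<'E'
from h import *
c=camera("wrist");t=camera("top")
o=get_obs();print(o["clock"],o["eef_pos"],o["tcp_rot"],o["finger_gap"],o["force"])
print(proj(c,[[.507,-.273,.04],[.51,-.305,.03]]),-c["R"].T@c["t"])
for n in("key","tidy"):
    r=outline_of(c,n)
    if r: 
        m=r[0]["pixels"];ys,xs=np.where(m);print(n,r[0]["p"],r[0]["centre"],cv2.minAreaRect(np.c_[xs,ys].astype(np.float32)))
cv2.imwrite("pics/w1.png",c["img"][...,::-1])
E
```

```text
2.45 [ 0.51156801 -0.26661808  0.20012744] [-3.12946679 -0.18978148 -0.00774443] 0.042665884956886176 [-0.1492062  -0.32065007  0.59646423]
[[318.02022264 221.09401622]
 [351.6137916  218.90618697]] [ 0.58332545 -0.2666219   0.34412237]
key 0.58 [322.1, 223.7] ((322.5, 225.0), (38.0, 15.0), 90.0)
tidy 0.95 [355.7, 208.0] ((354.5267333984375, 214.3622283935547), (70.1825942993164, 132.07266235351562), 88.87670135498047)
```

View pics/w1.png

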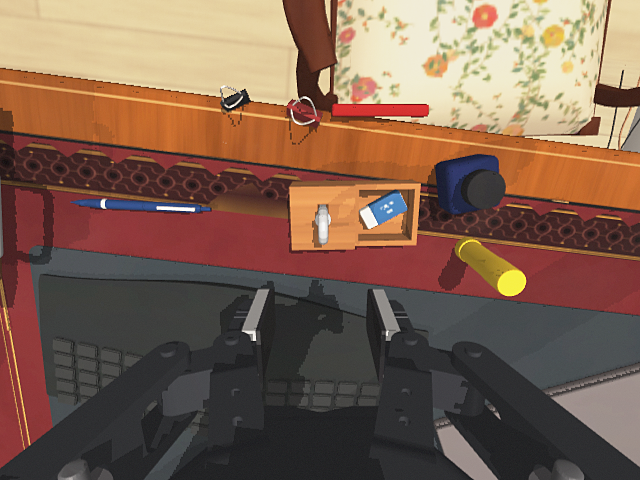

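The wrist picture shows the key standing in the tidy block at (322,224), with its bow along image vertical. The hand is clear of the bottle at (470,185) and the glue stick at (495,268).

```bash
python3 - <<'E'
from h import *
o=get_obs();print(o["clock"],o["eef_pos"],o["tcp_rot"],o["joint_vel"].round(3))
c=camera("wrist");c=camera("wrist")
o=get_obs();print(o["clock"],o["eef_pos"],o["tcp_rot"])
m=outline_of(c,"tidy")[0]["pixels"];k=outline_of(c,"key")[0]["pixels"]
P=box(.06,.122,0,.03);P=np.vstack([P,box(.06,.06,0,.04)+[0,.031,0]])
x,f=fit([(c,m|k)],P,[.511,-.3,.1]);print("tidy",x,f)
print("key from tidy",x[:2]+.03*np.array([-np.sin(x[2]),np.cos(x[2])]),np.degrees(x[2]))
ys,xs=np.where(k);r=cv2.minAreaRect(np.c_[xs,ys].astype(np.float32));print(r)
P=ray(c,np.c_[xs,ys],.0625);u=np.linalg.svd(P[:,:2]-P[:,:2].mean(0))[2][0]
print("key",P.mean(0),(P.max(0)+P.min(0))/2,np.degrees(np.arctan2(u[1],u[0])))
go([*(x[:2]+.03*np.array([-np.sin(x[2]),np.cos(x[2])])),.12],np.degrees(x[2]))
E
```

```text
2.55 [ 0.5060222  -0.27485586  0.2003193 ] [-3.13647595e+00 -1.72701393e-01 -7.75170028e-05] [ 0.053 -0.009  0.06   0.013  0.012  0.003  0.003]
2.65 [ 0.50388909 -0.27812869  0.20053123] [ 3.13618765e+00  1.62503693e-01 -1.37103523e-03]
tidy [ 0.51322052 -0.30658172  0.1151724 ] 0.03601204261232052
key from tidy [ 0.50977298 -0.27678047] 6.59889257183787
((321.0, 222.5), (39.0, 14.0), 90.0)
key [ 0.5101651  -0.27690386  0.0625    ] [ 0.50959394 -0.27652487  0.0625    ] -173.30772389396876
go [ 0.64 -0.13  8.06] [ 0.1  0.  -0.8] q7 -1.0
```

Request:
move_arm(
  motion=[
    [0.1,0.1,1,0,0,-0.3,0],
    [0.2,0.2,2.5,0,0,-0.6,0],
    [0.3,0.2,4,0,0,-0.6,0],
    [0.3,0.2,5.5,0,0,-0.6,0],
    [0.3,0.2,7,0,0,-0.6,0],
    [0.3,0.2,8,0,0,-0.6,0],
    [0.3,0.2,8,0,0,-0.6,0],
    [0.3,0.2,8,0,0,-0.6,0],
  ],
)

```text
clock: 3.75
eef_pos: [0.5085, -0.2785, 0.1209]
tcp_rot: [3.136, 0.182, 0.001]
force: [-0.9, 0.6, -0.3]
finger_gap: 0.0426
grasp_force: 0.0
```

```bash
python3 - <<'E'
from h import *
for i in range(3):
    c=camera("wrist");o=get_obs();print(o["clock"],o["eef_pos"],o["tcp_rot"])
m=outline_of(c,"tidy")[0]["pixels"];k=outline_of(c,"key")[0]["pixels"]
P=box(.06,.122,0,.03);P=np.vstack([P,box(.06,.06,0,.04)+[0,.031,0]])
x,f=fit([(c,m|k)],P,[.511,-.3,.1]);kp=x[:2]+.03*np.array([-np.sin(x[2]),np.cos(x[2])]);print("tidy",x,f,kp)
ys,xs=np.where(k)
P=ray(c,np.c_[xs,ys],.0625);u=np.linalg.svd(P[:,:2]-P[:,:2].mean(0))[2][0]
print("key",P.mean(0),(P.max(0)+P.min(0))/2,np.degrees(np.arctan2(u[1],u[0])))
go([*kp,.047],np.degrees(x[2]))
E
```

```text
3.8 [ 0.50855954 -0.27853449  0.12105657] [3.13564049e+00 1.82034115e-01 1.97709996e-03]
3.85 [ 0.50854965 -0.27853001  0.1211271 ] [3.13557851e+00 1.82079246e-01 2.05615175e-03]
3.9 [ 0.50848103 -0.27850014  0.12111743] [3.13563613e+00 1.82122119e-01 1.95010736e-03]
tidy [ 0.51342159 -0.30679525  0.11899479] 0.04500751263488594 [ 0.50986017 -0.2770074 ]
key [ 0.51051469 -0.27688576  0.0625    ] [ 0.50994447 -0.27639302  0.0625    ] -173.88165606995852
go [ 0.16 -0.12  7.4 ] [ 0.  -0.  -0.2] q7 -0.99
```

Request:
move_arm(
  motion=[
    [0.15,-0.12,1.2,0,0,-0.2,0],
    [0.15,-0.12,2.6,0,0,-0.2,0],
    [0.15,-0.12,4,0,0,-0.2,0],
    [0.15,-0.12,5.4,0,0,-0.2,0],
    [0.15,-0.12,6.6,0,0,-0.2,0],
    [0.15,-0.12,7.3,0,0,-0.2,0],
    [0.15,-0.12,7.3,0,0,-0.2,0],
    [0.15,-0.12,7.3,0,0,-0.2,0.3],
  ],
)

```text
clock: 5.0
eef_pos: [0.5098, -0.2771, 0.0479]
tcp_rot: [3.136, 0.187, 0.001]
force: [1.1, 0.4, 0.3]
finger_gap: 0.0299
grasp_force: 0.0
```

Request:
move_arm(
  motion=[
    [0,0,0,0,0,0,0.5],
    [0,0,0,0,0,0,0.7],
    [0,0,0,0,0,0,0.8],
    [0,0,0,0,0,0,1],
    [0,0,0,0,0,0,1],
    [0,0,0,0,0,0,1],
    [0,0,0,0,0,0,1],
    [0,0,0,0,0,0,1],
  ],
)

```text
clock: 6.0
eef_pos: [0.5096, -0.277, 0.0478]
tcp_rot: [3.136, 0.188, 0.001]
force: [-0.4, 0.9, 5.2]
finger_gap: 0.0073
grasp_force: 58.8
```

```bash
python3 - <<'E'
from h import *
c=camera("wrist");o=get_obs();print(o["clock"],o["eef_pos"],o["tcp_rot"],o["force"],o["ft_torque"],o["finger_gap"],o["grasp_force"])
cv2.imwrite("pics/w2.png",c["img"][...,::-1])
E
```

```text
6.05 [ 0.50960571 -0.27700304  0.04779695] [3.13580335e+00 1.87502310e-01 6.83474596e-04] [-1.12134264  0.72669644  4.39382774] [ 0.12340931  0.19261149 -0.0450415 ] 0.0072013737194214535 58.82588446140289
```

View pics/w2.png

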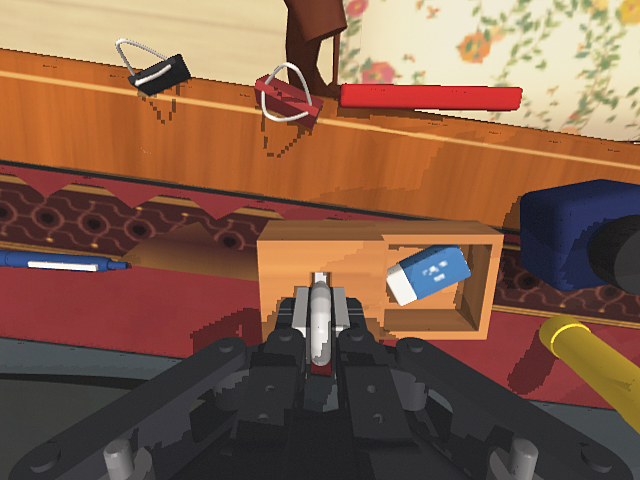

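The key is gripped between the pads. Next I lift it and travel to above the lock.

Request:
move_arm(
  motion=[
    [0,0,-0.5,0,0,0,1],
    [0,0,-1.5,0,0,0,1],
    [0,0,-3,0,0,0,1],
    [0,0,-5,0,0,0,1],
    [0,0,-8,0,0,0,1],
    [0,0,-11,0,0,0,1],
    [0,0,-14,0,0,0,1],
    [0,0,-15,0,0,0,1],
  ],
)

```text
clock: 7.05
eef_pos: [0.5104, -0.2774, 0.2002]
tcp_rot: [3.134, 0.187, 0.007]
force: [0.1, 0.1, -1.4]
finger_gap: 0.008
grasp_force: 58.4
```

```bash
python3 - <<'E'
from h import *
c=camera("wrist");o=get_obs();print(o["clock"],o["eef_pos"],o["tcp_rot"],o["force"],o["finger_gap"],o["grasp_force"])
go([.5,.10,.2],82.5)
E
```

```text
7.1 [ 0.51044199 -0.27747577  0.20030367] [3.13361479 0.18737186 0.00654845] [ 0.41377168 -0.42056805 -0.67212952] 0.007708709376489558 58.37551474571228
go [  3.46 -37.6   -0.05] [  0.3  -0.1 -75.7] q7 -0.99
```

Request:
move_arm(
  motion=[
    [0.3,-3,0,0,0,-7,1],
    [0.8,-8,0,0,0,-17,1],
    [1.3,-13.5,0,0,0,-27,1],
    [1.8,-19.5,0,0,0,-37,1],
    [2.3,-25.5,0,0,0,-47,1],
    [2.8,-31,0,0,0,-57,1],
    [3.2,-35.5,0,0,0,-67,1],
    [3.5,-37.6,0,0,0,-75.7,1],
  ],
)

```text
clock: 8.1
eef_pos: [0.498, 0.104, 0.1967]
tcp_rot: [-2.349, -2.083, 0.001]
force: [-0.3, 0.5, -0.5]
finger_gap: 0.0075
grasp_force: 58.4
```

Request:
move_arm(
  motion=[
    [0,0,1,0,0,0,1],
    [0,0,1.5,0,0,0,1],
    [0,0,2,0,0,0,1],
    [0,0,2.5,0,0,0,1],
    [0,0,2.5,0,0,0,1],
    [0,0,2.5,0,0,0,1],
    [0,0,2.5,0,0,0,1],
    [0,0,2.5,0,0,0,1],
  ],
)

```text
clock: 9.1
eef_pos: [0.4995, 0.1007, 0.1727]
tcp_rot: [2.361, 2.072, 0.001]
force: [-0.0, -0.4, -0.4]
finger_gap: 0.0077
grasp_force: 58.4
```

```bash
python3 - <<'E'
from h import *
c=camera("wrist");t=camera("top");s=camera("scene");o=get_obs();print(o["clock"],o["eef_pos"],o["tcp_rot"],o["force"],o["finger_gap"],o["grasp_force"])
print(proj(c,[[.5,.1,.098]]),proj(s,[[.5,.1,.098]]))
for n,z in(("key",0),("chest",0)):
    r=outline_of(c,n)
    for d in r[:1]: ys,xs=np.where(d["pixels"]);print(n,d["p"],d["centre"],xs.min(),xs.max(),ys.min(),ys.max())
cv2.imwrite("pics/w3.png",c["img"][...,::-1])
cv2.imwrite("pics/s3.png",cv2.resize(s["img"][200:360,120:320,::-1],None,fx=4,fy=3.75))
E
```

```text
9.25 [0.49938819 0.10058714 0.17256974] [2.36105558e+00 2.07234956e+00 2.61135857e-04] [-0.96012546  0.32340649 -0.7974272 ] 0.0077451993517565635 58.402605056762695
[[319.6676316  252.85545761]] [[215.02041921 277.78296639]]
key 0.87 [321.2, 317.8] 311 331 259 365
chest 0.69 [326.5, 171.3] 162 485 44 334
```

View pics/w3.png

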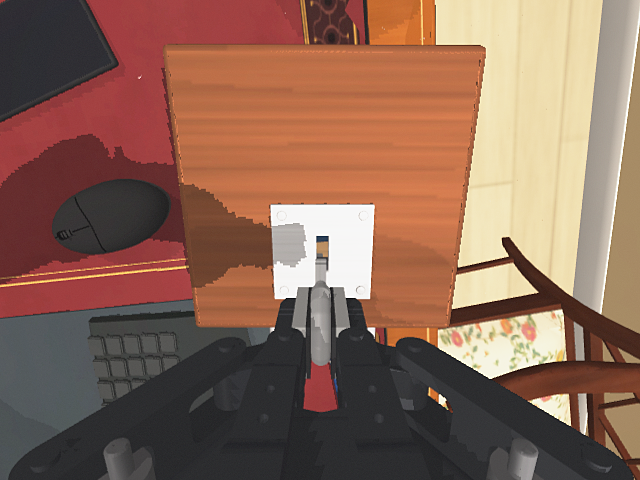

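The plate is seen with its slot at about (322,247), and the key's tip is just below it at (320,260). I'll measure the slot edges against the key in the same image.

```bash
python3 - <<'E'
from h import *
c=camera("wrist");o=get_obs();g=c["img"].astype(int)
for r in(234,236,238,242,246,250,254,258,262,268,274): print(r,g[r,308:338].min(1).tolist())
print([g[r,322].min() for r in range(226,246)])
w=white(c,0,(255,195,390,305));ys,xs=np.where(w)
hull=cv2.convexHull(np.c_[xs,ys].astype(np.int32));ap=cv2.approxPolyDP(hull,4,True)[:,0];print(ap.tolist(),ray(c,ap,.098).round(4).tolist())
p=np.array([[315.5,242],[328.5,242],[322,235.5]]);print(ray(c,p,.098).round(4).tolist())
# predicted projection of key in the hand: tip corners, collar
R=Ro.from_rotvec(o["tcp_rot"]).as_matrix()
K=np.array([[x,y,z] for z in(.0078+.027,.0078+.015) for x in(-.012,.012) for y in(-.003,.003)])
print(proj(c,K@R.T+o["eef_pos"]).round(1).tolist())
cv2.imwrite("pics/w4.png",cv2.resize(c["img"][195:345,220:420,::-1],None,fx=4,fy=4,interpolation=cv2.INTER_NEAREST))
E
```

```text
234 [246, 246, 246, 246, 246, 246, 246, 247, 250, 252, 253, 253, 253, 253, 253, 253, 254, 253, 253, 253, 250, 248, 247, 246, 246, 246, 246, 246, 246, 246]
236 [245, 245, 245, 245, 245, 246, 248, 247, 142, 0, 10, 13, 14, 16, 12, 13, 16, 14, 12, 10, 89, 246, 250, 246, 246, 246, 246, 246, 246, 246]
238 [246, 245, 245, 245, 245, 246, 249, 251, 155, 23, 44, 46, 48, 48, 46, 48, 46, 48, 43, 34, 103, 251, 252, 246, 246, 246, 246, 246, 246, 246]
242 [245, 245, 245, 245, 245, 245, 249, 255, 152, 77, 86, 88, 89, 93, 91, 94, 98, 99, 98, 88, 105, 250, 252, 246, 246, 246, 246, 246, 246, 246]
246 [245, 245, 245, 245, 245, 246, 248, 253, 160, 84, 99, 99, 99, 98, 101, 100, 100, 101, 98, 89, 107, 248, 252, 246, 246, 246, 246, 246, 246, 246]
250 [245, 245, 245, 245, 245, 245, 248, 252, 172, 83, 97, 97, 97, 98, 97, 97, 96, 99, 96, 89, 131, 243, 251, 246, 245, 245, 245, 245, 245, 245]
254 [245, 245, 244, 245, 245, 245, 248, 255, 172, 88, 97, 102, 101, 97, 104, 101, 103, 101, 99, 93, 127, 244, 251, 246, 245, 245, 245, 245, 245, 245]
258 [245, 245, 245, 245, 245, 246, 251, 254, 148, 69, 80, 81, 80, 83, 81,
[... 478 characters left out ...]
250, 246, 245, 245, 245, 245, 245, 245, 245, 245, 245]
[np.int64(246), np.int64(246), np.int64(246), np.int64(246), np.int64(247), np.int64(246), np.int64(246), np.int64(247), np.int64(253), np.int64(250), np.int64(12), np.int64(41), np.int64(46), np.int64(43), np.int64(36), np.int64(81), np.int64(91), np.int64(99), np.int64(100), np.int64(98)]
[[374, 205], [369, 298], [275, 298], [271, 205]] [[0.5396, 0.1284, 0.098], [0.5305, 0.0614, 0.098], [0.4637, 0.0701, 0.098], [0.4725, 0.1372, 0.098]]
[[0.4981, 0.1081, 0.098], [0.5069, 0.107, 0.098], [0.5031, 0.1121, 0.098]]
[[313.4, 294.3], [323.7, 294.3], [313.2, 255.7], [323.8, 255.7], [313.0, 304.2], [323.9, 304.2], [312.7, 263.5], [324.1, 263.5]]
```

View pics/w4.png

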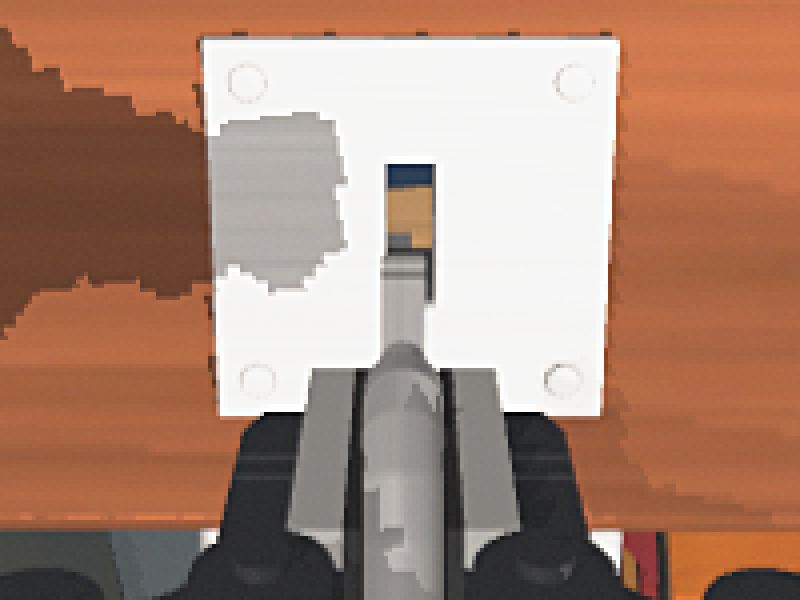

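The visible slot runs over rows 235.5 to 270.5 and columns 316 to 328. The key's bit tip is at about (320.5,259), slightly left of the slot's middle.

```bash
python3 - <<'E'
from h import *
c=camera("wrist");o=get_obs();print(o["clock"],o["eef_pos"])
R=Ro.from_rotvec(o["tcp_rot"]);tool=lambda P:(R.inv().apply(P-o["eef_pos"])*1000).round(2)
L=ray(c,[[316.08,236],[316.12,242],[316.2,250],[316.2,254]],.098);Rr=ray(c,[[328.14,236],[328.07,242],[327.98,254],[327.95,268]],.098)
E=ray(c,[[322.1,235.4],[322,270.3]],.098)
a=lambda P:np.degrees(np.arctan2(*(P[0]-P[-1])[[1,0]]))
print("slot yaw",a(L),a(Rr),"len",np.linalg.norm(E[0]-E[1]),"width",np.linalg.norm(L[0]-Rr[0]))
print("slot ctr world",E.mean(0),"tool",tool(E.mean(0)),"ends",tool(E))
P=ray(c,[[374.5,204.5],[369.5,298.5],[274.5,298.5],[270.5,204.5]],.098);print("plate",P.mean(0),"yaws",a(P[:2]),a(P[[3,2]]))
zt=o["eef_pos"][2]-.0078-.027
print("bit tip far edge tool",tool(ray(c,[[314.9,258.5],[325.6,258.5],[320.2,258.5]],zt)),"same +12mm",tool(ray(c,[[320.2,262.5]],zt+.012)))
print("toolyaw",np.degrees(np.arctan2(*R.as_matrix()[:2,0][::-1])))
E
```

```text
9.45 [0.49936412 0.10056553 0.17248422]
slot yaw 82.72216913151374 82.64653190433984 len 0.02541732486102344 width 0.008146658282950449
slot ctr world [0.50147534 0.09959208 0.098     ] tool [-0.7   2.22 74.48] ends [[ 12.01   2.23  74.48]
 [-13.4    2.21  74.48]]
plate [0.50156466 0.09925094 0.098     ] yaws 82.33590717899172 82.43182888530731
bit tip far edge tool [[10.28 -2.04 34.8 ]
 [10.29  4.   34.8 ]
 [10.29  0.95 34.8 ]] same +12mm [[12.54  0.95 22.8 ]]
toolyaw 82.54758025542182
```

Request:
move_arm(
  motion=[
    [0,0.13,0.5,0,0,0,1],
    [0,0.13,1.2,0,0,0,1],
    [0,0.13,2,0,0,0,1],
    [0,0.13,2.7,0,0,0,1],
    [0,0.13,3.2,0,0,0,1],
    [0,0.13,3.4,0,0,0,1],
    [0,0.13,3.4,0,0,0,1],
    [0,0.13,3.4,0,0,0,1],
  ],
)

```text
clock: 10.45
eef_pos: [0.5008, 0.1005, 0.1387]
tcp_rot: [2.361, 2.072, 0.001]
force: [0.5, 0.1, 0.6]
finger_gap: 0.0075
grasp_force: 58.4
```

```bash
python3 - <<'E'
from h import *
c=camera("wrist");o=get_obs();print(o["clock"],o["eef_pos"],o["force"],o["ft_torque"])
cv2.imwrite("pics/w5.png",cv2.resize(c["img"][240:360,240:400,::-1],None,fx=5,fy=5,interpolation=cv2.INTER_NEAREST))
R=Ro.from_rotvec(o["tcp_rot"])
# predicted slot corners from previous measure and bit tip (camera frame biases included)
print(proj(c,[[.50147534,.09959208,.098]]))
K=np.array([[x,y,z] for z in(.0348,.0228) for x in(-.012,.012) for y in(-.003,.003)])
print(proj(c,R.apply(K)+o["eef_pos"]).round(1).tolist())
E
```

```text
10.5 [0.50085279 0.10048744 0.13873973] [-0.38684365  0.21922312  0.71311116] [0.02314805 0.03338595 0.04651771]
[[319.80264053 272.55386861]]
[[313.4, 294.2], [323.7, 294.3], [313.2, 255.6], [323.9, 255.6], [313.0, 304.1], [323.9, 304.1], [312.7, 263.4], [324.1, 263.4]]
```

View pics/w5.png

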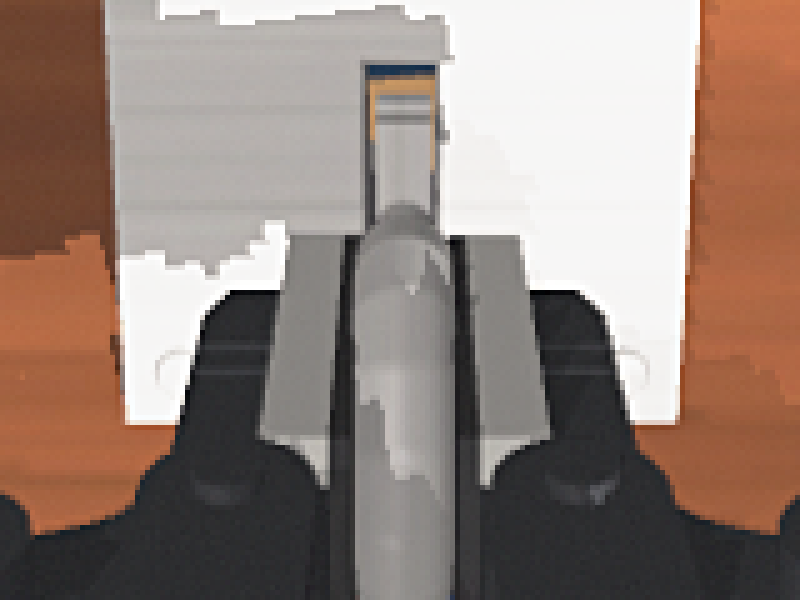

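Seen from near, the bit (columns 314.7 to 327) is centred across the slot (312.6 to 328). The far gap is rows 252.4 to 259, which I'll convert into an x offset.

```bash
python3 - <<'E'
from h import *
c=camera("wrist");o=get_obs();R=Ro.from_rotvec(o["tcp_rot"]);tool=lambda P:(R.inv().apply(P-o["eef_pos"])*1000).round(2)
g=c["img"].astype(int).min(2);print(g[248:270,320].tolist(),g[248:270,324].tolist())
print("slot end",tool(ray(c,[[320.4,252.2]],.098)),"plate",tool(ray(c,[[260.8,324.5],[376,324.5]],.098)))
for z in(.0348,.0228):
  for r in(258.5,262,264): print(z,r,tool(ray(c,[[320.8,r]],o["eef_pos"][2]-z)))
E
```

```text
[172, 172, 177, 171, 120, 30, 45, 86, 98, 96, 105, 121, 148, 171, 149, 114, 136, 173, 167, 166, 167, 167] [172, 173, 176, 173, 123, 26, 64, 88, 98, 97, 106, 125, 154, 180, 152, 121, 144, 180, 176, 173, 175, 174]
slot end [[11.97  1.1  40.74]] plate [[-35.71 -35.94  40.71]
 [-35.71  35.72  40.75]]
0.0348 258.5 [[10.31  1.32 34.8 ]]
0.0348 262 [[ 8.2   1.33 34.8 ]]
0.0348 264 [[ 6.98  1.33 34.8 ]]
0.0228 258.5 [[14.82  1.3  22.8 ]]
0.0228 262 [[12.85  1.3  22.8 ]]
0.0228 264 [[11.71  1.3  22.8 ]]
```

Request:
move_arm(
  motion=[
    [0.08,-0.02,0,0,0,0,1],
    [0.08,-0.02,0.2,0,0,0,1],
    [0.08,-0.02,0.4,0,0,0,1],
    [0.08,-0.02,0.5,0,0,0,1],
    [0.08,-0.02,0.6,0,0,0,1],
    [0.08,-0.02,0.7,0,0,0,1],
    [0.08,-0.02,0.75,0,0,0,1],
    [0.08,-0.02,0.75,0,0,0,1],
  ],
)

```text
clock: 11.55
eef_pos: [0.5005, 0.1008, 0.1309]
tcp_rot: [2.361, 2.072, -0.001]
force: [0.8, -0.6, 0.4]
finger_gap: 0.0078
grasp_force: 58.4
```

Request:
move_arm(
  motion=[
    [0,0,0.05,0,0,0,1],
    [0,0,0.1,0,0,0,1],
    [0,0,0.15,0,0,0,1],
    [0,0,0.2,0,0,0,1],
    [0,0,0.25,0,0,0,1],
    [0,0,0.3,0,0,0,1],
    [0,0,0.3,0,0,0,1],
    [0,0,0.3,0,0,0,1],
  ],
)

```text
clock: 12.55
eef_pos: [0.5005, 0.1009, 0.1279]
tcp_rot: [2.361, 2.072, -0.001]
force: [0.3, -2.8, -0.2]
finger_gap: 0.0079
grasp_force: 58.5
```

It is in the slot by 5 mm, touching lightly at the far end. I'll ease back 0.2 mm and continue.

Request:
move_arm(
  motion=[
    [-0.02,0,0.05,0,0,0,1],
    [-0.02,0,0.15,0,0,0,1],
    [-0.02,0,0.25,0,0,0,1],
    [-0.02,0,0.35,0,0,0,1],
    [-0.02,0,0.45,0,0,0,1],
    [-0.02,0,0.55,0,0,0,1],
    [-0.02,0,0.6,0,0,0,1],
    [-0.02,0,0.6,0,0,0,1],
  ],
)

```text
clock: 13.55
eef_pos: [0.5005, 0.1009, 0.1219]
tcp_rot: [-2.361, -2.072, 0.0]
force: [0.0, -3.6, 0.9]
finger_gap: 0.0077
grasp_force: 58.6
```

Request:
move_arm(
  motion=[
    [-0.03,0,0,0,0,0,1],
    [-0.05,0,0.1,0,0,0,1],
    [-0.05,0,0.2,0,0,0,1],
    [-0.05,0,0.3,0,0,0,1],
    [-0.05,0,0.4,0,0,0,1],
    [-0.05,0,0.5,0,0,0,1],
    [-0.05,0,0.6,0,0,0,1],
    [-0.05,0,0.6,0,0,0,1],
  ],
)

```text
clock: 14.55
eef_pos: [0.5005, 0.1008, 0.1158]
tcp_rot: [-2.361, -2.072, -0.001]
force: [0.0, -1.9, -0.8]
finger_gap: 0.008
grasp_force: 58.5
```

Request:
move_arm(
  motion=[
    [-0.02,0,0.1,0,0,0,1],
    [-0.03,0,0.2,0,0,0,1],
    [-0.03,0,0.3,0,0,0,1],
    [-0.03,0,0.4,0,0,0,1],
    [-0.03,0,0.5,0,0,0,1],
    [-0.03,0,0.6,0,0,0,1],
    [-0.03,0,0.7,0,0,0,1],
    [-0.03,0,0.7,0,0,0,1],
  ],
)

```text
clock: 15.55
eef_pos: [0.5004, 0.1003, 0.1089]
tcp_rot: [-2.361, -2.072, -0.0]
force: [0.8, 0.1, -0.9]
finger_gap: 0.0077
grasp_force: 58.5
```

Request:
move_arm(
  motion=[
    [0,0,0.05,0,0,0,1],
    [0,0,0.1,0,0,0,1],
    [0,0,0.15,0,0,0,1],
    [0,0,0.2,0,0,0,1],
    [0,0,0.25,0,0,0,1],
    [0,0,0.28,0,0,0,1],
    [0,0,0.3,0,0,0,1],
    [0,0,0.3,0,0,0,1],
  ],
)

```text
clock: 16.55
eef_pos: [0.5004, 0.1002, 0.106]
tcp_rot: [-2.361, -2.072, -0.0]
force: [-0.1, -0.1, 0.3]
finger_gap: 0.0078
grasp_force: 58.5
```

Request:
move_arm(
  motion=[
    [0,0,0.02,0,0,0,1],
    [0,0,0.04,0,0,0,1],
    [0,0,0.06,0,0,0,1],
    [0,0,0.08,0,0,0,1],
    [0,0,0.1,0,0,0,1],
    [0,0,0.1,0,0,0,1],
    [0,0,0.1,0,0,0,1],
    [0,0,0.1,0,0,0,1],
  ],
)

```text
clock: 17.55
eef_pos: [0.5005, 0.1002, 0.1057]
tcp_rot: [2.361, 2.072, 0.0]
force: [-1.0, -0.2, 6.6]
finger_gap: 0.008
grasp_force: 59.5
```

The key is home with 6.6 N of seating contact, at the expected height. Now I turn it clockwise, which is + about tool z.

Request:
move_arm(
  motion=[
    [0,0,0,0,0,3,1],
    [0,0,0,0,0,7,1],
    [0,0,0,0,0,11,1],
    [0,0,0,0,0,15,1],
    [0,0,0,0,0,19,1],
    [0,0,0,0,0,23,1],
    [0,0,0,0,0,27,1],
    [0,0,0,0,0,30,1],
  ],
)

```text
clock: 18.55
eef_pos: [0.5011, 0.1003, 0.1057]
tcp_rot: [2.817, 1.389, 0.003]
force: [-0.7, -0.4, 6.0]
finger_gap: 0.0076
grasp_force: 59.3
```

```bash
cat > st.py <<'E'
from h import *
t=camera("top");o=get_obs();print(o["clock"],o["eef_pos"],o["force"].round(1),o["ft_torque"].round(2),o["finger_gap"],"q7",o["qpos"][6])
r=outline_of(t,"chest_pull")
for d in r[:2]: ys,xs=np.where(d["pixels"]);print(d["p"],d["centre"],xs.min(),xs.max(),ys.min(),ys.max(),ray(t,[d["centre"]],.064))
R=Ro.from_rotvec(o["tcp_rot"]).as_matrix();print("yaw",np.degrees(np.arctan2(R[1,0],R[0,0])))
E
python3 st.py
```

```text
18.6 [0.50108953 0.10038551 0.10570538] [-0.2 -0.4  5.7] [-0.06  0.16  0.09] 0.007616866192291984 q7 -1.0661438541155899
0.6 [248.9, 242.4] 237 270 195 292 [[0.49272422 0.03406959 0.064     ]]
yaw 52.43633947025584
```

Request:
move_arm(
  motion=[
    [0,0,0,0,0,4,1],
    [0,0,0,0,0,8,1],
    [0,0,0,0,0,12,1],
    [0,0,0,0,0,16,1],
    [0,0,0,0,0,20,1],
    [0,0,0,0,0,24,1],
    [0,0,0,0,0,28,1],
    [0,0,0,0,0,30,1],
  ],
)

```text
clock: 19.65
eef_pos: [0.5015, 0.1, 0.1057]
tcp_rot: [3.08, 0.613, 0.004]
force: [-0.4, -1.6, 5.1]
finger_gap: 0.0082
grasp_force: 59.2
```

```bash
python3 st.py
```

```text
19.7 [0.50151286 0.09996009 0.10571588] [ 0.2 -0.8  6.1] [-0.22 -0.03  0.05] 0.007682320765355245 q7 -1.4460729852188303
0.71 [254.1, 244.1] 239 281 195 293 [[0.48925228 0.02437951 0.064     ]]
yaw 22.467975288917824
```

Request:
move_arm(
  motion=[
    [0,0,0,0,0,4,1],
    [0,0,0,0,0,8,1],
    [0,0,0,0,0,12,1],
    [0,0,0,0,0,16,1],
    [0,0,0,0,0,20,1],
    [0,0,0,0,0,20,1],
    [0,0,0,0,0,20,1],
    [0,0,0,0,0,20,1],
  ],
)

```text
clock: 20.75
eef_pos: [0.5016, 0.0996, 0.1057]
tcp_rot: [3.14, 0.07, 0.004]
force: [0.3, -1.4, 4.5]
finger_gap: 0.0075
grasp_force: 59.3
```

```bash
python3 st.py; python3 - <<'E'
from h import *
t=camera("top");cv2.imwrite("pics/t5.png",cv2.resize(t["img"][160:310,120:320,::-1],None,fx=4,fy=4))
E
```

```text
20.8 [0.50164199 0.09961588 0.10570666] [-0.1 -1.7  5.8] [-0.35 -0.03  0.08] 0.007546981999652483 q7 -1.6967863767989302
0.79 [254.8, 244.2] 239 282 195 293 [[0.48902849 0.02307427 0.064     ]]
yaw 2.5485551723134865
```

View pics/t5.png

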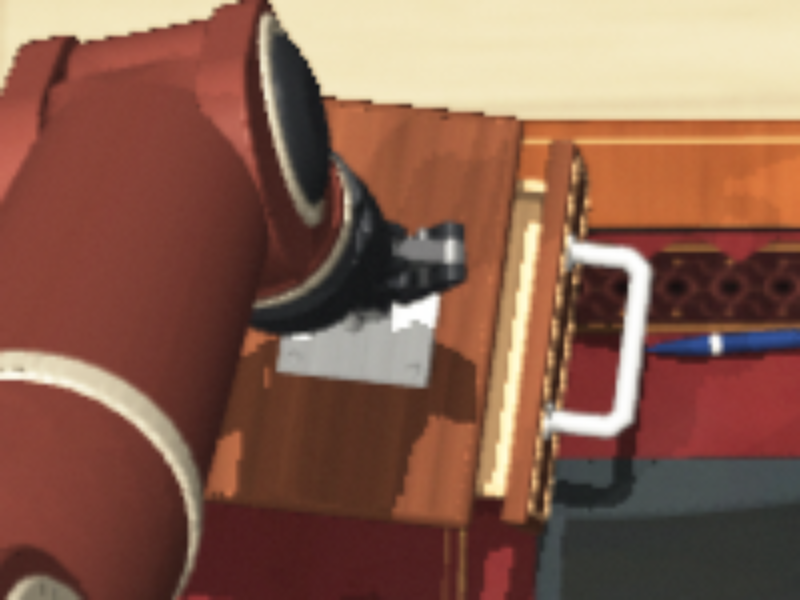

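The drawer has sprung ajar: there is a gap at the front, and the bar is at about (278,245) in the full image. I release the key and lift.

Request:
move_arm(
  motion=[
    [0,0,-0.05,0,0,0,0.9],
    [0,0,-0.05,0,0,0,0.7],
    [0,0,-0.05,0,0,0,0.5],
    [0,0,-0.05,0,0,0,0.3],
    [0,0,-0.05,0,0,0,0.1],
    [0,0,-0.05,0,0,0,0],
    [0,0,-0.5,0,0,0,0],
    [0,0,-1,0,0,0,0],
  ],
)

```text
clock: 21.9
eef_pos: [0.5005, 0.1002, 0.1154]
tcp_rot: [-3.141, -0.07, -0.0]
force: [0.2, 0.1, 0.4]
finger_gap: 0.0426
grasp_force: 0.0
```

Request:
move_arm(
  motion=[
    [0,0,-1,0,0,0,0],
    [0,0,-2,0,0,0,0],
    [0,0,-3.5,0,0,0,0],
    [0,0,-5,0,0,0,0],
    [0,0,-6.5,0,0,0,0],
    [0,0,-8,0,0,0,0],
    [0,0,-9,0,0,0,0],
    [0,0,-9,0,0,0,0],
  ],
)

```text
clock: 22.9
eef_pos: [0.5009, 0.1003, 0.206]
tcp_rot: [-3.14, -0.07, -0.003]
force: [0.6, -0.6, 0.2]
finger_gap: 0.0425
grasp_force: 0.0
```

```bash
python3 - <<'E'
from h import *
t=camera("top");c=camera("wrist");o=get_obs();print(o["clock"],o["eef_pos"],o["tcp_rot"],o["force"].round(1))
for n,cc in(("wrist",c),("top",t)):
    for k in("key","chest_pull"):
        for d in outline_of(cc,k)[:1]:
            ys,xs=np.where(d["pixels"]);print(n,k,d["p"],d["centre"],xs.min(),xs.max(),ys.min(),ys.max(),ray(cc,[d["centre"]],.12 if k=="key" else .064))
# white bar blob
for cc,b in((t,(255,210,300,280)),):
    w=white(cc,0,b,150);ys,xs=np.where(w);P=ray(cc,np.c_[xs,ys],.064);u=np.array([np.cos(np.radians(82.5)),np.sin(np.radians(82.5)),0])
    s=P@u;q=P[s<s.min()+.008];print("bar",q.mean(0),len(q),P.min(0),P.max(0),s.min())
    go([*q.mean(0)[:2],.2],-7.5)
cv2.imwrite("pics/w6.png",c["img"][...,::-1])
E
```

```text
23.0 [0.50010138 0.10017133 0.20480067] [ 3.14077215e+00  6.98476689e-02 -9.47181458e-04] [-0.  -0.4 -0.1]
wrist key 0.48 [292.0, 208.4] 155 473 75 348 [[0.52843367 0.12137798 0.12      ]]
wrist chest_pull 0.96 [424.5, 224.2] 386 473 136 307 [[0.50747351 0.00977648 0.064     ]]
bar [ 0.48599594 -0.0198141   0.064     ] 181 [ 0.44347129 -0.02811132  0.064     ] [0.53661807 0.02112537 0.064     ] 0.0396739543832578
go [-1.94 11.92  0.45] [ 0.   0.1 10. ] q7 -1.71
```

View pics/w6.png

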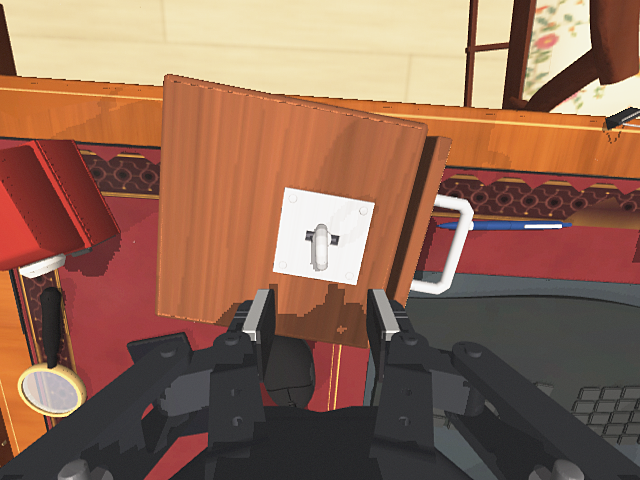

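The key stands in the lock at (320,245), and the bar runs from about (468,208) to (445,290) in the wrist view.

```bash
python3 - <<'E'
from h import *
c=camera("wrist")
w=white(c,0,(405,185,480,300),150);ys,xs=np.where(w);P=ray(c,np.c_[xs,ys],.067);u=np.array([np.cos(np.radians(82.5)),np.sin(np.radians(82.5)),0])
s=P@u;q=P[s<s.min()+.01];print("bar",q.mean(0),len(q),P.min(0),P.max(0))
d=np.linalg.svd(q[:,:2]-q[:,:2].mean(0))[2][0];print(np.degrees(np.arctan2(d[1],d[0])))
go([*q.mean(0)[:2],.13],-7.5)
E
```

```text
bar [ 0.48833364 -0.0222145   0.067     ] 669 [ 0.44311867 -0.03130878  0.067     ] [0.5343711  0.01597121 0.067     ]
172.04561355442897
go [-1.72 12.18  7.45] [ 0.   0.1 10. ] q7 -1.71
```

Request:
move_arm(
  motion=[
    [-0.2,1.5,0,0,0,1.5,0.45],
    [-0.5,4,0,0,0,4,0.45],
    [-0.9,7,0.5,0,0,6,0.45],
    [-1.3,10,2,0,0,8,0.45],
    [-1.7,12.1,4,0,0,10,0.45],
    [-1.7,12.1,6,0,0,10,0.45],
    [-1.7,12.1,7.5,0,0,10,0.45],
    [-1.7,12.1,7.5,0,0,10,0.45],
  ],
)

```text
clock: 24.25
eef_pos: [0.4875, -0.0235, 0.1292]
tcp_rot: [3.133, -0.21, -0.004]
force: [-0.9, 0.1, 0.2]
finger_gap: 0.0233
grasp_force: 0.0
```

```bash
python3 - <<'E'
from h import *
c=camera("wrist");c=camera("wrist");o=get_obs();print(o["clock"],o["eef_pos"],o["finger_gap"])
for d in outline_of(c,"chest_pull")[:1]:
    m=d["pixels"]&(c["img"].min(2)>130);ys,xs=np.where(m);P=ray(c,np.c_[xs,ys],.067);u=np.array([np.cos(np.radians(82.5)),np.sin(np.radians(82.5)),0])
    s=P@u;q=P[s<s.min()+.01];print("bar",q.mean(0),len(q),P.min(0),P.max(0))
go([.488,-.0215,.046],-7.5)
cv2.imwrite("pics/w7.png",c["img"][...,::-1])
E
```

```text
24.35 [ 0.48886983 -0.02273584  0.13042034] 0.02342329053633739
bar [ 0.48873059 -0.02046801  0.067     ] 1724 [ 0.44281435 -0.02947395  0.067     ] [0.57392902 0.03643456 0.067     ]
go [-0.14 -0.07  8.47] [ 0.  -0.1 -0. ] q7 -1.59
```

View pics/w7.png

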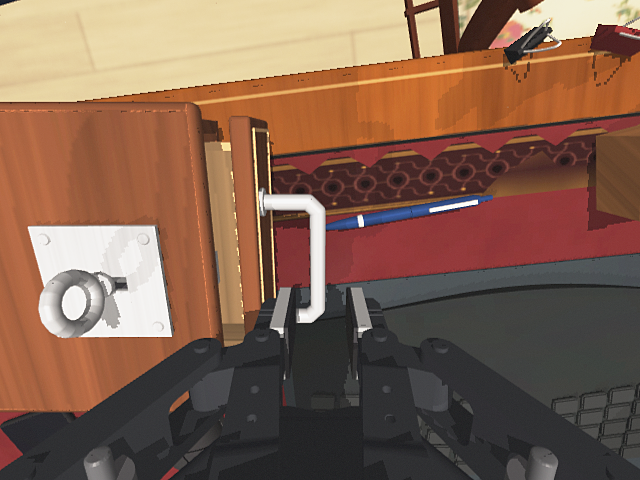

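The bar, at column 317, lies midway between the pads at 285 and 357. I descend, close and pull.

Request:
move_arm(
  motion=[
    [0,-0.1,1,0,0,0,0.45],
    [0,-0.1,2.4,0,0,0,0.45],
    [0,-0.1,3.8,0,0,0,0.45],
    [0,-0.1,5.2,0,0,0,0.45],
    [0,-0.1,6.6,0,0,0,0.45],
    [0,-0.1,7.8,0,0,0,0.45],
    [0,-0.1,8.4,0,0,0,0.45],
    [0,-0.1,8.4,0,0,0,0.45],
  ],
)

```text
clock: 25.4
eef_pos: [0.4888, -0.0204, 0.0456]
tcp_rot: [-3.135, 0.204, 0.001]
force: [-0.6, -0.3, 1.0]
finger_gap: 0.0238
grasp_force: 0.0
```

Request:
move_arm(
  motion=[
    [0,0,0,0,0,0,0.6],
    [0,0,0,0,0,0,0.7],
    [0,0,0,0,0,0,0.8],
    [0,0,0,0,0,0,1],
    [0,0,0,0,0,0,1],
    [0,0,0,0,0,0,1],
    [0,0.1,0,0,0,0,1],
    [0,0.3,0,0,0,0,1],
  ],
)

```text
clock: 26.4
eef_pos: [0.489, -0.0228, 0.0465]
tcp_rot: [-3.134, 0.203, -0.002]
force: [-0.6, -0.2, 5.7]
finger_gap: 0.0079
grasp_force: 58.7
```

Request:
move_arm(
  motion=[
    [0,0.5,0,0,0,0,1],
    [0,1.2,0,0,0,0,1],
    [0,2,0,0,0,0,1],
    [0,2.8,0,0,0,0,1],
    [0,3.6,0,0,0,0,1],
    [0,4.4,0,0,0,0,1],
    [0,5.2,0,0,0,0,1],
    [0,5.7,0,0,0,0,1],
  ],
)

```text
clock: 27.4
eef_pos: [0.4814, -0.0785, 0.0465]
tcp_rot: [-3.133, 0.203, -0.001]
force: [-0.1, 3.3, 6.2]
finger_gap: 0.0077
grasp_force: 58.8
```

```bash
python3 st.py
```

```text
27.45 [ 0.48134893 -0.07936765  0.046487  ] [-0.6  1.7  6.3] [ 0.38  0.15 -0.04] 0.007944796166603735 q7 -1.4679832906638624
0.61 [185.2, 222.2] 133 265 179 284 [[0.53435399 0.15358102 0.064     ]]
0.46 [256.0, 208.1] 249 264 205 211 [[0.55779117 0.02036738 0.064     ]]
yaw -7.453750982905765
```

Request:
move_arm(
  motion=[
    [0,0,0,0,0,0,1],
    [0,0,0,0,0,0,0.9],
    [0,0,0,0,0,0,0.7],
    [0,0,0,0,0,0,0.5],
    [0,0,0,0,0,0,0.45],
    [0,0,0,0,0,0,0.45],
    [0,0,-0.5,0,0,0,0.45],
    [0,0,-1.5,0,0,0,0.45],
  ],
)

```text
clock: 28.5
eef_pos: [0.4809, -0.0799, 0.0612]
tcp_rot: [-3.135, 0.204, 0.001]
force: [0.0, -0.1, 0.4]
finger_gap: 0.0238
grasp_force: 0.0
```

Request:
move_arm(
  motion=[
    [0,0,-1.5,0,0,0,0.45],
    [0,0,-3.5,0,0,0,0.45],
    [0,0,-5.5,0,0,0,0.45],
    [0,0,-7.5,0,0,0,0.45],
    [0,0,-9.5,0,0,0,0.45],
    [0,0,-11.5,0,0,0,0.45],
    [0,0,-12.5,0,0,0,0.45],
    [0,0,-12.5,0,0,0,0.45],
  ],
)

```text
clock: 29.5
eef_pos: [0.4815, -0.0799, 0.1869]
tcp_rot: [-3.135, 0.204, -0.003]
force: [-0.6, -0.5, -0.2]
finger_gap: 0.0234
grasp_force: 0.0
```

```bash
python3 st.py; python3 - <<'E'
from h import *
c=camera("wrist");o=get_obs();print(o["joint_vel"].round(3))
w=white(c,0,(230,100,480,330),150)
cv2.imwrite("pics/w8.png",c["img"][...,::-1])
E
```

```text
29.55 [ 0.48099227 -0.07983204  0.18614714] [ 0.1  0.3 -0.1] [-0.04 -0.01 -0.02] 0.023490778319015936 q7 -1.5034975386653495
yaw -7.450212337982053
[ 0.002  0.006 -0.001 -0.     0.002  0.001 -0.001]
```

View pics/w8.png

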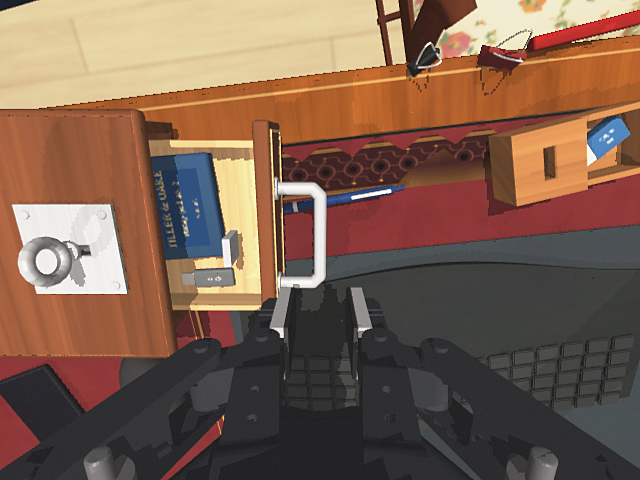

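The drawer stands open by about 83 mm, the key is upright in the lock at (45,262), and the hand is clear.

```bash
python3 -c "
from bench import *
print(hand_in())"
```

```text
the job is handed in; nothing more can be done
None
```

I handed the job in after about 30 s: the key is home and turned in the lock, the drawer stands open by my estimate about 83 mm, and the hand is clear; no verdict was returned.

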